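# Swing the hold-downs over a ukulele soundboard

### The arm

A 6-joint arm with a two-finger parallel gripper is mounted at the origin on the work surface. World frame = base frame: x ahead of the robot, y to its left, z up, the work surface at z = 0. Lengths are in mm, angles in rad, forces in N, time in s.
With the tool pointing down it reaches from about 350 to 875 mm from the base axis. Payload 4.2 kg.
Tool frame: the origin (TCP) lies on the mounting face of the last link; the fingertips stand 173 mm ahead of it and the grasp point (between the pads) lies grip_point_offset ahead of it (grip_point_offset is the distance from the TCP to the grasp point, in mm); z points along the fingers, y is the line along which they close (so a half turn about z gives the same grasp; the last joint's range is limited). The gripper opens to 85 mm and grips with 20 to 120 N. Pads are 22 mm wide; open, the fingers measure 114 mm over their backs; the gripper's body (76 mm by 85 mm) begins 54 mm behind the grasp point. The pads swing forward as they close: fully open they stand 13 mm farther back than shut.
Start: joints at [-1.028, 0.385, 0.008, 0, -1.194, -0.259], TCP at [175.02, -599.973, 404.712] pointing down, gripper open.
Joint ranges: [-3.14, 3.14], [-1.21, 2.06], [-1.07, 1.41], [-3.16, 2.05], [-2.99, -0.16], [-3.1, 3.1]. Speed limits (rad/s): [2.79, 2.79, 3.14, 3.14, 3.14, 3.14].

### API

Orientations are given as a unit quaternion [x, y, z, w].
In Python, from bench import read_state, get_image, job_done, recognise, place_of, grip_point_offset gives the robot as it stands. The module is installed in compiled form; this text tells all that it offers.
- The arm moves only by the tool carry_out, never from a script. Its arguments are lists of equal length, an entry for each row: "slide": the shift along the tool's x, y, z in m, a list of three; "roll": the turn about the tool's z in degrees; "claw": the finger opening in m, from 0 to 0.0854. A call has 1 to 8 rows; each row is the pose to reach, as a shift and turn from the pose commanded when the call began, along the tool's axes at that moment; what a row does not reach only later rows make up. A row lasts 1/8 s, in which the tool goes at most 62.5 mm and 10.7 degrees, less where a joint would pass 70% of its speed; a pose out of reach is approached as far as the arm can. A call with a gripper value outside its range is refused whole. The fingers move at their own pace and stop on an object; the grip force is fixed at half the most. Time passes only in rows, so rows that repeat a pose let the fingers close. It gives the time, the measured TCP pose, the force, the opening and the grip force at its end, in the units of the state.
- read_state(): the state, without advancing time (a new reading comes with each control period).
- get_image(name): name is "scene" or "top" or "wrist"; returns a dict with "img" (384x512x3 uint8, red, green, blue), "z_map" (384x512 float32, mm along the optical axis (not along the pixel's ray), 0 where there is no reading), "mtx" (3x3 intrinsics, pixels), "world_from_camera" (4x4, takes a point from camera to world coordinates); the wrist camera has in their place "T_tool_cam" (4x4, takes a point from camera to tool coordinates, whose origin is the TCP and whose axes are the flange's). Camera axes: x right, y up, looking along -z (the intrinsics and any distortion apply to the point x, -y, -z); pixel columns grow to the right and rows downward; lengths in mm; the calibration is good to about 2 mm. A picture is of the moment at which its call begins: read the wrist's pose just before it.
- job_done(): hands the job in; it is judged then, once.
Trained networks look in a picture, given as the dict that the camera call returned (one of the last four; its "shot" number tells which), for a name from the list of things; names that differ only in an ending like _2 or _b are one class to them, and where a whole thing is asked for, a point or a joint stands for the part that bears it (a point fixed in the world has none). Each returns a list of dicts, best first, with "conf" (0 to 1); they miss things now and then, are a little off and sometimes report something else, mostly with a low value. They report only what shows in the picture. A call takes as long as a camera call. They do not tell look-alikes from the thing itself.
- recognise(picture, thing): "at" ([column, row] in pixels, amid what is visible of it).
- place_of(picture, thing): "at" ([column, row] in pixels: a listed point, or the origin of a listed thing).
The state is a dict: "clock": time; "joints": joint angles; "joint_vel": joint speeds; "joint_efforts": joint torques, N m; "position": TCP position; "ee_rot": TCP orientation; "contact_force": force on the tool from outside, world axes, zero at the start; "wrist_torque": the same for the moment, N m; "gripper_width": finger opening in mm; "grasp_force": force on a finger pad.
Only numpy, scipy, OpenCV 4.12 (cv2) and the standard library are available. Lean on these libraries where they do the work, as an engineer would, in place of code of your own. Each camera call takes 0.05 s, during which the arm holds its last target. There are 200 camera calls.

### The job

Secure the ukulele soundboard on its work board: with a fingertip, push the green and the black swivel arm round, in either order, until each points at the round soundhole with its nose over the soundboard. Pick nothing up, do not shift the soundboard or lean on it, and leave the dark wooden arm, the glue bottle, the chisel and the brass weight as they are; finish clear of everything.

Things in the scene. Friction and masses are not known exactly. Their poses are not given: they have to be found in the camera images.
- workboard: fixed brown fibreboard work board, 380 mm (x) by 340 mm (y), 18 mm thick; origin: centre of its underside. The soundboard lies on it, long axis along x, between five dark dowels 8 mm thick that stand 12 mm above the board. The green and black arms have their pivots 115 mm either side (board +y and -y) of the soundhole; which is on which side varies
- soundboard: loose thin ukulele soundboard of pale spruce, 275 mm long (x), 124 mm wide at the waist, 180 mm and 140 mm at the bouts, 4 mm thick, about 120 g, easily slid; its top is 22 mm above the bench. Braces up to 6 mm tall on top, all within 45 mm of its long axis. The arms pass 4 mm (their cork pads 2 mm) over it, not touching. Origin: underside, near the middle
- soundhole (a point): centre of the soundhole, a black disc 50 mm across with a pale ring, at the soundboard's waist, on its top (22 mm above the bench)
- green_pivot (a point): top of the green arm's 28 mm round hub, on its upright swivel axis. The arm is a level bar 18 mm wide, its underside 26 mm and its top 44 mm above the bench. This frame turns with the arm: x from hub to nose, z up. It starts 0.8 to 2.4 rad off the soundhole's direction, to either side; no stop hinders the shorter turn. Stiff: 1.5 N, 50 mm out, turns it; it stays where left
- green_nose (a point): rounded end of the green arm, on its centre line at the height of its top, 75 mm from the pivot
- black_pivot (a point): top of the black arm's 28 mm round hub, on its upright swivel axis. The arm is a level bar 18 mm wide, its underside 26 mm and its top 44 mm above the bench. This frame turns with the arm: x from hub to nose, z up. It starts 0.8 to 2.4 rad off the soundhole's direction, to either side; no stop hinders the shorter turn. Stiff: 1.5 N, 50 mm out, turns it; it stays where left
- black_nose (a point): rounded end of the black arm, on its centre line at the height of its top, 75 mm from the pivot
- tail_pivot (a point): top of the hub of the dark wooden arm, same shape and heights as the green one, at the work board's +x end; x axis along the arm from hub to nose. It already points at the soundhole
- glue: loose white glue bottle with orange cap and yellow label, 50 mm in diameter, 130 mm tall, standing on the bench beside the work board; origin: centre of its underside
- chisel: loose wood chisel lying on the bench beside the work board, 214 mm long, handle 25 mm thick towards its -x, blade towards +x; origin: on the bench where handle meets blade
- weight: loose brass weight, 44 mm in diameter, 54 mm tall with a small knob, standing on a far corner of the work board; origin: centre of its underside
Mind the look-alikes: they are no part of the job. Of the things that look like the glue, take the one that is farthest to the robot's left at the start.

How it is judged:
By the outcome, as a careful person would: the job done as asked, in the order asked, and still so for the second after the job is handed in, with the robot touching nothing.
It also fails if it takes over 64 s, if anything falls off the work surface, if the arm or the gripper's body presses on something with over 40 N, if the wrist force passes 120 N, or if a joint passes its speed limit or range.

## Working session

There is one attempt and no reset: what is moved stays moved. The work goes in short steps, Python scripts to look and compute and a tool call to move; the robot and the scene stay as the last step left them, time stands still between calls to the robot, and variables do not carry over. Pictures are saved under pics/ and viewed, at most 10 in all, crops included, and the job is handed in when it is done.

Besides the shell and the picture viewer there is one more tool, called as name([rows], argument=value, ...), one row to a line, values as JSON. carry_out: Moves the arm, as the interface text tells. Its arguments: {"type":"object","properties":{"slide":{"type":"array"},"roll":{"type":"array"},"claw":{"type":"array"}},"required":["slide","roll","claw"]}

```bash
mkdir -p pics; cat > h.py <<'E'
import numpy as np, cv2
from bench import *
from scipy.spatial.transform import Rotation as R
def ray(p,at):
    k=p["mtx"];T=p["world_from_camera"];d=np.array([(at[0]-k[0,2])/k[0,0],-(at[1]-k[1,2])/k[1,1],-1])
    return T[:3,3],T[:3,:3]@d
def onz(p,at,z):
    o,d=ray(p,at);return o+d*(z-o[2])/d[2]
def save(p,n,s=1.5): cv2.imwrite("pics/"+n,cv2.resize(p["img"][:,:,::-1],None,fx=s,fy=s))
E
python3 - <<'E'
from h import *
s=read_state();print(s["clock"],s["position"],s["ee_rot"],s["gripper_width"],grip_point_offset() if callable(grip_point_offset) else grip_point_offset)
print(R.from_quat(s["ee_rot"]).as_matrix().round(3))
p=get_image("top");save(p,"top0.png")
q=get_image("scene");save(q,"scene0.png")
for n,z in [("soundhole",22),("green_pivot",44),("green_nose",44),("black_pivot",44),("black_nose",44),("tail_pivot",44),("workboard",0),("glue",0),("chisel",0),("weight",18)]:
  for c,im in (("top",p),("scene",q)):
    for r in place_of(im,n)[:3]: print(c,n,round(r["conf"],2),np.round(r["at"],1),onz(im,r["at"],z).round(1))
E
```

```text
0.0 [ 174.97915462 -599.78921555  403.59201092] [-1.41325876e-01  9.89962491e-01  1.10519045e-03 -2.05110374e-04] 85.20888054771628 154.70000000000002
[[-0.96  -0.28  -0.001]
 [-0.28   0.96   0.002]
 [ 0.     0.002 -1.   ]]
top soundhole 0.62 [274.3 219.5] [574.7 -18.   22. ]
scene soundhole 0.81 [221.6 181.8] [567.6 -20.6  22. ]
scene soundhole 0.63 [326.2 156.8] [619.  264.2  22. ]
scene soundhole 0.39 [178.3 182.3] [ 517.2 -116.2   22. ]
top green_pivot 0.8 [232.4 206.2] [607.4  93.1  44. ]
top green_nose 0.49 [237.4 179.3] [678.7  81.1  44. ]
scene green_nose 0.68 [278.7 191.4] [680.8  77.4  44. ]
top black_pivot 0.61 [320. 235.] [ 534.9 -136.2   44. ]
scene black_pivot 0.59 [177.8 185.1] [ 545.9 -126.1   44. ]
scene black_pivot 0.45 [220. 183.] [588.5 -33.8  44. ]
top black_nose 0.64 [168.2 202.5] [615.3 261.6  44. ]
top black_nose 0.59 [297.1 249. ] [498.1 -76.6  44. ]
top black_nose 0.29 [319.8 235.9] [ 532.6 -135.7   44. ]
scene black_nose 0.83 [187.4 163.2] [486.8 -76.3  44. ]
scene black_nose 0.29 [286.3 216.7] [755.4  52.5  44. ]
scene tail_pivot 0.61 [235.5 227. ] [725.7 -62.   44. ]
top glue 0.64 [169.9 203.1] [617.  265.8   0. ]
top glue 0.64 [298.1 249.8] [494.8 -83.6   0. ]
top glue 0.62 [296.7 124.5] [840.3 -79.7   0. ]
scene glue 0.96 [331.8 162.2] [626.  281.2   0. ]
scene glue 0.6 [295.9 268.7] [859.9  15.4   0. ]
scene glue 0.56 [256.1 276.4] [834.5 -69.7   0. ]
top chisel 0.75 [367.7 266.9] [ 451.4 -270.5    0. ]
scene chisel 0.95 [106.9 193.8] [ 448.  -281.8   -0. ]
scene chisel 0.24 [235.5 228. ] [698.  -49.2   0. ]
top weight 0.74 [245.3 156.9] [743.8  61.7  18. ]
scene weight 0.87 [287.6 213.8] [732.6  72.1  18. ]
```

View pics/top0.png

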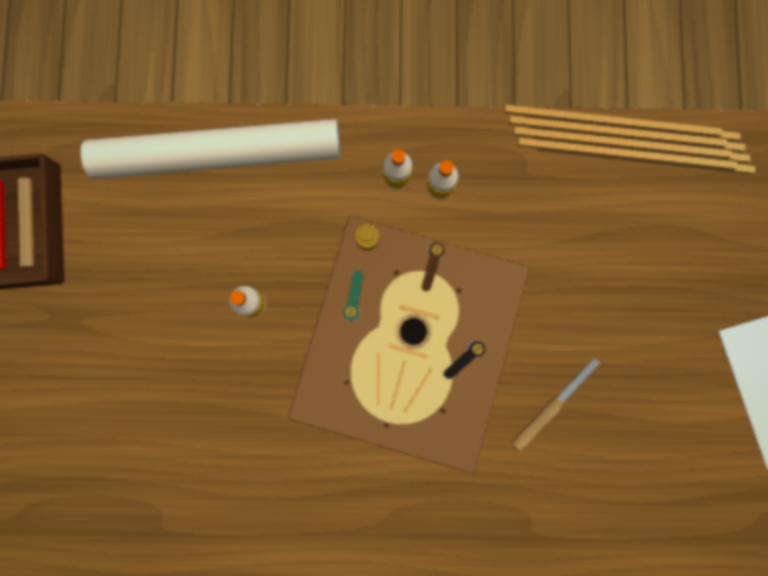

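View pics/scene0.png

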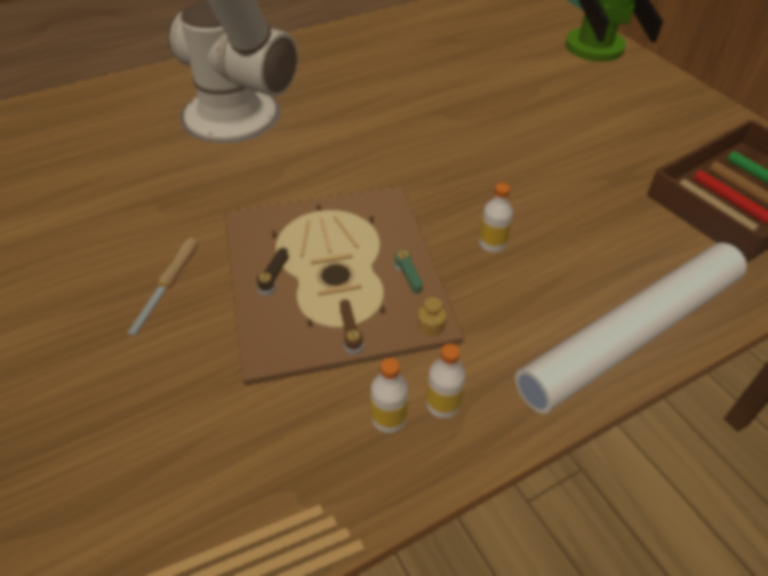

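The top view shows the green arm's hub at (351,312) and nose at (357,275), pointing away in +x. The black hub is at (477,349) with its nose at (450,374), and the soundhole is at (413,331). The brass weight at (367,236) is beyond the green nose, and both arms need a clockwise turn. The scene view agrees, and the leftmost glue bottle stands left of the board.

carry_out([
  [-0.54,0.445,0],
  [-0.54,0.445,0],
  [-0.54,0.445,0],
  [-0.54,0.445,0],
  [-0.54,0.445,0],
  [-0.54,0.445,0],
  [-0.54,0.445,0],
  [-0.54,0.445,0],
], roll=[0,0,0,0,0,0,0,0], claw=[0,0,0,0,0,0,0,0])

```text
clock: 2.1
position: [457.2, -184.8, 405.2]
ee_rot: [-0.142, 0.99, -0.0, 0.001]
contact_force: [0.5, -1.3, -0.5]
gripper_width: 0.0
grasp_force: 0.0
```

carry_out([
  [-0.13,0.11,0],
  [-0.13,0.11,0],
  [-0.13,0.11,0],
  [-0.13,0.11,0],
  [-0.13,0.11,0],
], roll=[0,0,0,0,0], claw=[0,0,0,0,0])

```text
clock: 2.72
position: [550.1, -44.9, 404.6]
ee_rot: [-0.142, 0.99, -0.0, -0.0]
contact_force: [0.1, -1.1, -0.4]
gripper_width: -0.1
grasp_force: 0.0
```

```bash
cat >> h.py <<'E'
def wrist():
    s=read_state();p=get_image("wrist");T=np.eye(4);T[:3,:3]=R.from_quat(s["ee_rot"]).as_matrix();T[:3,3]=s["position"]
    p["world_from_camera"]=T@p["T_tool_cam"];return p
NM=[("soundhole",22),("green_pivot",44),("green_nose",44),("black_pivot",44),("black_nose",44),("tail_pivot",44),("weight",18)]
E
python3 - <<'E'
from h import *
s=read_state();print(s["clock"],s["position"])
p=wrist();save(p,"w1.png");print(p["T_tool_cam"].round(2))
for n,z in NM:
    for r in place_of(p,n)[:2]: print(n,round(r["conf"],2),np.round(r["at"],1),onz(p,r["at"],z).round(1))
# finger tip: depth in tool frame
k=p["mtx"];Z=p["z_map"];v,u=np.mgrid[:384,:512];c=np.stack([(u-k[0,2])/k[0,0]*Z,-(v-k[1,2])/k[1,1]*Z,-Z,np.ones_like(Z)],-1)
t=(c@p["T_tool_cam"].T)[...,:3];m=(Z>0)&(t[...,2]<215)&(abs(t[...,1])<80)
print(m.sum(), t[m].min(0),t[m].max(0),np.percentile(t[m][:,2],[90,99]) if m.any() else 0)
q=get_image("scene");save(q,"s1.png")
Z=q["z_map"];k=q["mtx"];c=np.stack([(u-k[0,2])/k[0,0]*Z,-(v-k[1,2])/k[1,1]*Z,-Z,np.ones_like(Z)],-1)
w=(c@q["world_from_camera"].T)[...,:3];P=np.array(s["position"])
m=(Z>0)&(np.hypot(w[...,0]-P[0],w[...,1]-P[1])<50)&(w[...,2]>140)
tt=(w[m]-P)@R.from_quat(s["ee_rot"]).as_matrix()
print(len(tt),np.sort(tt[:,2])[-40:].round(0))
for a in range(130,190,8):
    b=tt[(tt[:,2]>a)&(tt[:,2]<a+8)]
    if len(b):print(a,len(b),b.min(0).round(),b.max(0).round())
E
```

```text
2.725 [550.11142532 -44.85074006 404.55056163]
[[-0.    0.95  0.32 83.04]
 [ 1.   -0.    0.    0.29]
 [ 0.    0.32 -0.95 30.62]
 [ 0.    0.    0.    1.  ]]
green_pivot 0.84 [345.3 230.2] [600.4  94.8  44. ]
green_nose 0.7 [314.5 275.1] [678.8  79.8  44. ]
black_pivot 0.72 [191.2 137.8] [ 537.6 -128.6   44. ]
black_pivot 0.61 [88.1 31.9] [ 458.7 -256.9   44. ]
black_nose 0.61 [244.  114.1] [493.6 -75.4  44. ]
tail_pivot 0.69 [214.2 275.8] [719.9 -56.8  44. ]
35481 [-12.52928272 -62.19818274  76.04147716] [ 20.97142326  61.96691965 169.68237523] [123.89776912 159.25495203]
4289 [160. 160. 161. 161. 161. 161. 161. 161. 161. 162. 162. 162. 162. 162.
 163. 164. 164. 164. 164. 164. 164. 164. 165. 165. 165. 166. 166. 166.
 166. 167. 167. 167. 167. 167. 168. 169. 170. 170. 172. 173.]
130 34 [-13. -15. 130.] [ -3.  19. 138.]
138 37 [-12. -15. 138.] [  5.  12. 146.]
146 47 [-13. -15. 146.] [  8.  13. 154.]
154 43 [-12. -14. 155.] [  5.  14. 162.]
162 26 [-13. -13. 162.] [  3.  14. 170.]
170 3 [ -9.  -7. 170.] [ -1.  -5. 173.]
```

View pics/w1.png

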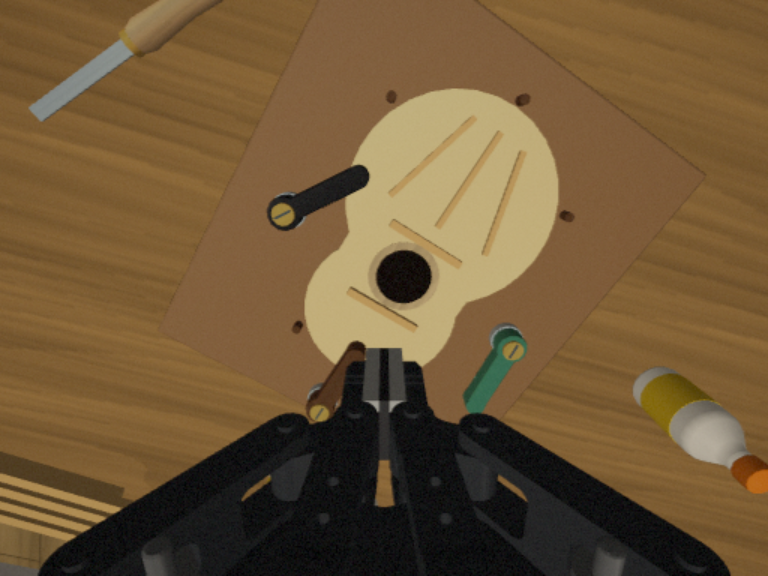

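The wrist view shows the black hub at (283,213) with its nose at (366,174), the green hub at (513,350) with its nose at (474,408), and the soundhole at (404,277). The closed fingertips reach about 173 mm and measure about 22 x 28 mm.

```bash
cat > plan.py <<'E'
from h import *
import sys
s=read_state();p=wrist()
pts={n:onz(p,np.array(a)/1.5,z) for n,a,z in [("hole",(404,277),22),("gp",(513,350),44),("gn",(474,410),44),("bp",(283,213),44),("bn",(367,174),44)]}
for n in pts: print(n,pts[n].round(1))
h=pts["hole"]
for a in "gb":
    P=pts[a+"p"];d=(pts[a+"n"]-P)[:2];g=(h-P)[:2]
    A=np.arctan2(d[1],d[0]);G=np.arctan2(g[1],g[0]);print(a,"len",np.hypot(*d),"dist",np.hypot(*g),"ang",A,"goal",G)
E
python3 plan.py
```

```text
hole [574.8 -18.8  22. ]
gp [606.7  92.2  44. ]
gn [676.2  80.8  44. ]
bp [ 543.8 -130.8   44. ]
bn [495.9 -74.3  44. ]
g len 70.48705424808308 dist 115.56800210309298 ang -0.1637059867788885 goal -1.850781803566998
b len 74.09652790881614 dist 116.14265596270917 ang 2.2739761622503196 goal 1.3013042138617124
```

carry_out([
  [-0.157,0.122,0.07],
  [-0.157,0.122,0.07],
  [-0.157,0.122,0.07],
  [-0.157,0.122,0.07],
  [-0.157,0.122,0.07],
  [-0.157,0.122,0.07],
], roll=[10,20,32.7,32.7,32.7,32.7], claw=[0,0,0,0,0,0])

```text
clock: 3.98
position: [666.8, 116.0, 335.0]
ee_rot: [0.143, 0.99, -0.0, -0.0]
contact_force: [1.1, -0.5, 0.3]
gripper_width: -0.2
grasp_force: 0.0
```

```bash
cat > plan2.py <<'E'
from h import *
import sys
P=np.array(eval(sys.argv[1]));r=float(sys.argv[2]);ang=eval(sys.argv[3]);gap=float(sys.argv[4])
s=read_state();M=R.from_quat(s["ee_rot"]).as_matrix();p=np.array(s["position"]);print(s["clock"],p.round(1),M.round(3)[:2,:2].tolist())
for i,a in enumerate(ang):
    u=np.array([np.cos(a),np.sin(a)]);n=np.array([-u[1],u[0]])
    sp=11.5*abs(n@M[:2,0])+14.5*abs(n@M[:2,1])
    c=P+r*u+(9+sp+(gap if i==0 else 0))*n
    d=M.T@np.array([*(c-p[:2]),208-p[2]]);print(round(a,2),c.round(0),(d/1000).round(3).tolist())
E
python3 plan2.py "(606.7,92.2)" 50 "np.linspace(-.164,-1.8,14)" 8
```

```text
3.975 [666.8 116.  335. ] [[-0.959, 0.283], [0.283, 0.959]]
-0.16 [661. 116.] [0.005, -0.001, 0.127]
-0.29 [661. 100.] [0.001, -0.016, 0.127]
-0.42 [662.  95.] [-0.002, -0.022, 0.127]
-0.54 [663.  89.] [-0.004, -0.027, 0.127]
-0.67 [663.  82.] [-0.005, -0.034, 0.127]
-0.79 [661.  76.] [-0.006, -0.04, 0.127]
-0.92 [659.  69.] [-0.006, -0.047, 0.127]
-1.04 [656.  63.] [-0.004, -0.054, 0.127]
-1.17 [651.  57.] [-0.002, -0.061, 0.127]
-1.3 [646.  51.] [0.002, -0.068, 0.127]
-1.42 [639.  47.] [0.007, -0.074, 0.127]
-1.55 [632.  43.] [0.012, -0.08, 0.127]
-1.67 [624.  40.] [0.019, -0.085, 0.127]
-1.8 [616.  39.] [0.027, -0.088, 0.127]
```

carry_out([
  [0.005,0,0.06],
  [0.005,0,0.11],
  [0.005,0,0.127],
  [0.005,0,0.127],
  [0.005,0,0.127],
], roll=[0,0,0,0,0], claw=[0,0,0,0,0])

```text
clock: 4.6
position: [663.2, 117.9, 210.6]
ee_rot: [0.143, 0.99, 0.001, 0.002]
contact_force: [0.0, -0.3, 0.3]
gripper_width: 0.4
grasp_force: 0.0
```

```bash
python3 plan2.py "(606.7,92.2)" 50 "np.linspace(-.164,-1.8,14)" 8
```

```text
4.6 [663.2 117.9 210.6] [[-0.959, 0.283], [0.283, 0.959]]
-0.16 [661. 116.] [0.001, -0.002, 0.003]
-0.29 [661. 100.] [-0.003, -0.017, 0.003]
-0.42 [662.  95.] [-0.006, -0.022, 0.003]
-0.54 [663.  89.] [-0.008, -0.028, 0.003]
-0.67 [663.  82.] [-0.009, -0.034, 0.003]
-0.79 [661.  76.] [-0.01, -0.041, 0.002]
-0.92 [659.  69.] [-0.01, -0.048, 0.002]
-1.04 [656.  63.] [-0.008, -0.055, 0.002]
-1.17 [651.  57.] [-0.006, -0.062, 0.002]
-1.3 [646.  51.] [-0.002, -0.069, 0.002]
-1.42 [639.  47.] [0.003, -0.075, 0.002]
-1.55 [632.  43.] [0.009, -0.081, 0.002]
-1.67 [624.  40.] [0.015, -0.086, 0.002]
-1.8 [616.  39.] [0.023, -0.089, 0.002]
```

carry_out([
  [-0.003,-0.017,0],
  [-0.006,-0.022,0],
  [-0.008,-0.028,0],
  [-0.009,-0.034,0],
  [-0.01,-0.041,0],
  [-0.01,-0.048,0],
  [-0.008,-0.055,0],
  [-0.006,-0.062,0],
], roll=[0,0,0,0,0,0,0,0], claw=[0,0,0,0,0,0,0,0])

```text
clock: 5.6
position: [650.1, 56.2, 207.6]
ee_rot: [0.143, 0.99, -0.0, 0.0]
contact_force: [0.4, 1.4, 0.8]
gripper_width: 0.1
grasp_force: 0.7
```

```bash
python3 plan2.py "(606.7,92.2)" 50 "np.linspace(-1.17,-1.8,6)" 0
```

```text
5.6 [650.1  56.2 207.6] [[-0.959, 0.283], [0.283, 0.959]]
-1.17 [651.  57.] [-0.001, 0.001, -0.0]
-1.3 [646.  51.] [0.003, -0.006, -0.0]
-1.42 [639.  47.] [0.008, -0.012, -0.0]
-1.55 [632.  43.] [0.013, -0.018, -0.0]
-1.67 [624.  40.] [0.02, -0.023, -0.0]
-1.8 [616.  39.] [0.028, -0.026, -0.0]
```

carry_out([
  [0.003,-0.006,0],
  [0.008,-0.012,0],
  [0.013,-0.018,0],
  [0.02,-0.023,0],
  [0.026,-0.026,0],
  [0.03,-0.027,0],
  [0.03,-0.027,0],
  [0.01,-0.027,0],
], roll=[0,0,0,0,0,0,0,0], claw=[0,0,0,0,0,0,0,0])

```text
clock: 6.6
position: [632.2, 33.7, 207.5]
ee_rot: [0.143, 0.99, -0.001, -0.002]
contact_force: [0.2, 0.1, 1.0]
gripper_width: 0.1
grasp_force: 0.0
```

carry_out([
  [-0.01,0,-0.04],
  [-0.01,0,-0.1],
  [0.06,-0.05,-0.16],
  [0.11,-0.1,-0.19],
  [0.11,-0.1,-0.19],
  [0.11,-0.1,-0.19],
  [0.11,-0.1,-0.19],
], roll=[0,0,0,0,0,0,0], claw=[0,0,0,0,0,0,0])

```text
clock: 7.48
position: [499.2, -31.2, 397.7]
ee_rot: [0.143, 0.99, 0.0, -0.0]
contact_force: [0.3, -0.1, -0.7]
gripper_width: 0.0
grasp_force: 0.0
```

```bash
python3 - <<'E'
from h import *
p=wrist();save(p,"w2.png");print(read_state()["position"])
for n,z in NM:
    for r in place_of(p,n)[:2]: print(n,round(r["conf"],2),np.round(r["at"]*1 if 0 else np.array(r["at"])*1.5),onz(p,r["at"],z).round(1))
E
```

```text
[499.65875315 -30.99684288 397.05855203]
soundhole 0.65 [416. 317.] [571.2 -21.8  22. ]
green_pivot 0.83 [562. 328.] [607.2  97.3  44. ]
green_pivot 0.48 [543. 440.] [718.7  62.9  44. ]
green_nose 0.72 [467. 329.] [585.   18.9  44. ]
green_nose 0.31 [417. 321.] [565.2 -20.7  44. ]
black_pivot 0.65 [290. 328.] [ 541.6 -127.    44. ]
black_nose 0.8 [325. 260.] [492.1 -78.3  44. ]
weight 0.79 [539. 440.] [742.5  64.3  18. ]
weight 0.31 [421. 292.] [551.  -11.3  18. ]
```

View pics/w2.png

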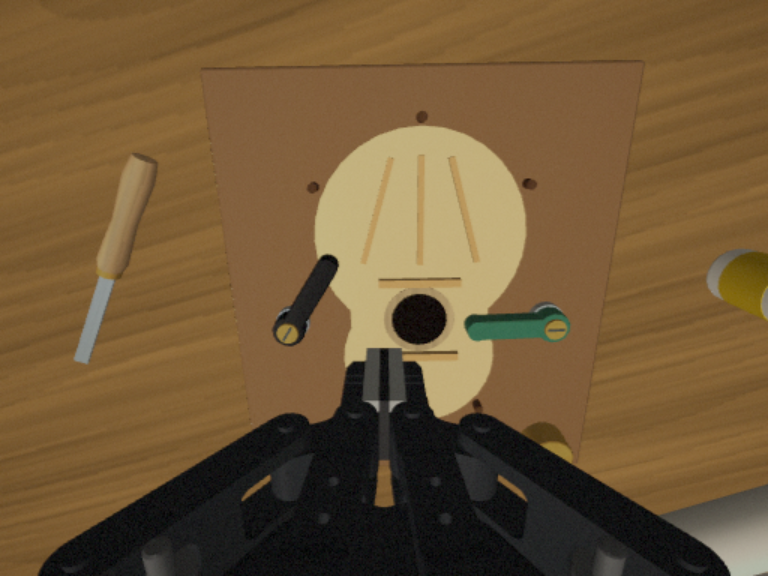

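The green arm now spans (555,329) to (467,327) and points at the soundhole (419,319). The black arm is unmoved at (288,332) to (329,260).

```bash
sed -i 's/("hole",(404,277),22).*44)\]}/("hole",(419,319),22),("gp",(556,329.5),44),("gn",(465,327.5),44),("bp",(288,333),44),("bn",(331,259),44)]}/' plan.py; python3 plan.py; python3 plan2.py "(543.8,-130.8)" 50 "[2.3,1.9]" 10
```

```text
hole [574.  -19.1  22. ]
gp [607.   92.1  44. ]
gn [583.   17.5  44. ]
bp [ 545.  -130.2   44. ]
bn [492.8 -73.2  44. ]
g len 78.35221238278136 dist 116.0040164263364 ang -1.8811475323834095 goal -1.8585570876392015
b len 77.20588377427526 dist 114.77482640445417 ang 2.312340587344919 goal 1.3149077008037644
7.925 [499.7 -31.  397.2] [[-0.959, 0.283], [0.283, 0.959]]
2.3 [ 483. -118.] [-0.009, -0.089, 0.189]
1.9 [502. -92.] [-0.02, -0.058, 0.189]
```

carry_out([
  [-0.009,-0.06,0.02],
  [-0.009,-0.089,0.06],
  [-0.009,-0.089,0.11],
  [-0.009,-0.089,0.16],
  [-0.009,-0.089,0.189],
  [-0.009,-0.089,0.189],
  [-0.009,-0.089,0.189],
], roll=[0,0,0,0,0,0,0], claw=[0,0,0,0,0,0,0])

```text
clock: 8.8
position: [483.6, -119.0, 209.8]
ee_rot: [0.143, 0.99, 0.0, 0.001]
contact_force: [-0.2, 0.5, -0.0]
gripper_width: -0.1
grasp_force: 0.0
```

```bash
python3 plan2.py "(544.4,-130.5)" 50 "np.linspace(2.29,1.308,9)" 10
```

```text
8.8 [ 483.6 -119.   209.8] [[-0.959, 0.282], [0.282, 0.959]]
2.29 [ 483. -118.] [0.001, 0.001, 0.002]
2.17 [ 494. -105.] [-0.005, 0.017, 0.002]
2.04 [497. -98.] [-0.007, 0.024, 0.002]
1.92 [502. -93.] [-0.01, 0.03, 0.002]
1.8 [508. -88.] [-0.014, 0.037, 0.002]
1.68 [514. -83.] [-0.019, 0.043, 0.002]
1.55 [521. -80.] [-0.025, 0.048, 0.002]
1.43 [529. -78.] [-0.032, 0.052, 0.002]
1.31 [537. -77.] [-0.04, 0.056, 0.002]
```

carry_out([
  [-0.005,0.017,0],
  [-0.007,0.024,0],
  [-0.01,0.03,0],
  [-0.014,0.037,0],
  [-0.019,0.043,0],
  [-0.025,0.048,0],
  [-0.032,0.052,0],
  [-0.038,0.055,0],
], roll=[0,0,0,0,0,0,0,0], claw=[0,0,0,0,0,0,0,0])

```text
clock: 9.8
position: [535.2, -77.0, 208.4]
ee_rot: [0.143, 0.99, -0.0, -0.0]
contact_force: [-0.7, -1.6, -0.3]
gripper_width: 0.4
grasp_force: 0.7
```

carry_out([
  [-0.001,0.001,0],
  [-0.001,0.001,0],
  [0.02,0.001,0],
  [0.025,0,-0.05],
  [0.03,0.01,-0.11],
  [0.04,0.02,-0.17],
  [0.05,0.03,-0.19],
  [0.05,0.03,-0.19],
], roll=[0,0,0,0,0,0,0,0], claw=[0,0,0,0,0,0,0,0])

```text
clock: 10.8
position: [495.2, -33.7, 401.1]
ee_rot: [0.142, 0.99, 0.001, 0.003]
contact_force: [-0.5, -0.6, -0.0]
gripper_width: 0.2
grasp_force: 0.0
```

```bash
python3 - <<'E'
from h import *
p=wrist();save(p,"w3.png");print(read_state()["position"])
for n,z in NM:
    for r in place_of(p,n)[:1]: print(n,round(r["conf"],2),np.round(np.array(r["at"])*1.5),onz(p,r["at"],z).round(1))
E
```

```text
[495.08193378 -34.02085795 399.23092963]
soundhole 0.82 [418. 318.] [573.5 -21.7  22. ]
green_pivot 0.78 [559. 325.] [604.6  95.   44. ]
green_nose 0.72 [473. 324.] [582.1  23.1  44. ]
black_pivot 0.61 [294. 329.] [ 542.8 -127.8   44. ]
black_nose 0.85 [376. 327.] [561.5 -58.6  44. ]
tail_pivot 0.62 [465. 328.] [584.7  16.   44. ]
weight 0.72 [543. 439.] [745.3  68.4  18. ]
```

View pics/w3.png

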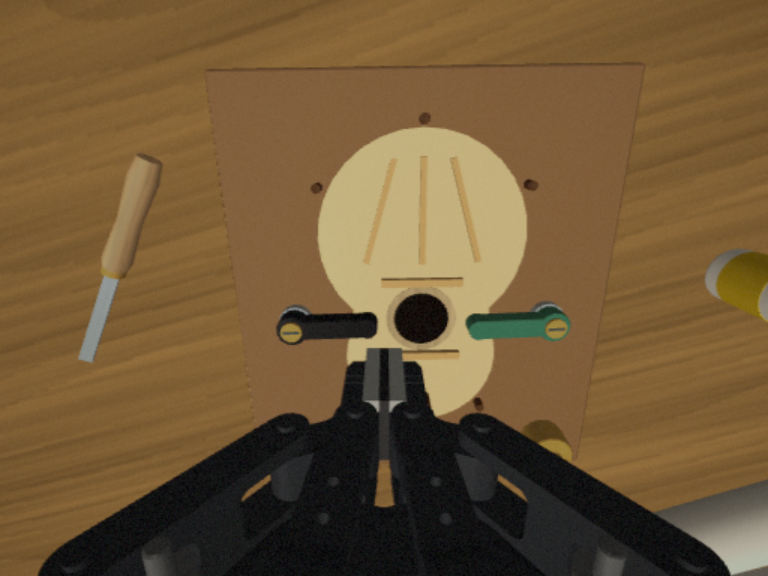

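Both arms lie across the board: black from (290,331) to (377,325), green from (556,328) to (467,326), with the soundhole at (421,318). I'll check the angles numerically.

```bash
sed -i 's/("hole",(419,319),22).*44)\]}/("hole",(421,318),22),("gp",(556,328.5),44),("gn",(466,327),44),("bp",(290.5,332.5),44),("bn",(378,326),44)]}/' plan.py; python3 plan.py
python3 - <<'E'
from h import *
p=wrist();hsv=cv2.cvtColor(p["img"],cv2.COLOR_RGB2HSV);I=p["img"].astype(int)
for nm,c0,c1 in (("b",205,252),("g",311,355)):
    sub=I[190:245,c0:c1]
    m=(sub.sum(2)<130) if nm=="b" else (sub[...,1]>sub[...,0]+15)
    v,u=np.nonzero(m);w=np.array([onz(p,(a+c0,b+190),44)[:2] for a,b in zip(u,v)])
    d=cv2.fitLine(w.astype(np.float32),cv2.DIST_L2,0,.01,.01).ravel();print(nm,len(w),np.arctan2(d[1],d[0]),w.mean(0))
E
```

```text
hole [569.3 -20.7  22. ]
gp [601.9  88.8  44. ]
gn [578.6  14.9  44. ]
bp [ 540.8 -131.7   44. ]
bn [556.3 -57.4  44. ]
g len 77.5025125292733 dist 114.27227982717875 ang -1.8759213952472737 goal -1.85984223514054
b len 75.909947971232 dist 114.58667564461616 ang 1.364996596617205 goal 1.3191818369163482
b 804 1.2473485 [552.39668728 -88.14930739]
g 661 1.2913121 [589.78261231  43.95692154]
```

The black arm is about 0.045 rad short, so I'll give it one small nudge.

```bash
python3 - <<'E'
from h import *
s=read_state();M=R.from_quat(s["ee_rot"]).as_matrix();p=np.array(s["position"]);print(p)
for c in ((518,-73,208),(538.7,-77.7,208)): print((M.T@(np.array(c)-p)/1000).round(4))
E
```

```text
[495.50198443 -34.34075467 398.06095437]
[-0.0327 -0.0306  0.19  ]
[-0.0539 -0.0292  0.19  ]
```

carry_out([
  [-0.02,-0.02,0.04],
  [-0.028,-0.0305,0.1],
  [-0.028,-0.0305,0.15],
  [-0.028,-0.0305,0.19],
  [-0.028,-0.0305,0.19],
  [-0.036,-0.03,0.19],
  [-0.045,-0.0295,0.19],
  [-0.05,-0.029,0.19],
], roll=[0,0,0,0,0,0,0,0], claw=[0,0,0,0,0,0,0,0])

```text
clock: 12.3
position: [536.3, -76.2, 210.3]
ee_rot: [0.143, 0.99, 0.0, 0.002]
contact_force: [-0.8, 1.2, 0.9]
gripper_width: 0.2
grasp_force: 0.7
```

```bash
python3 - <<'E'
from h import *
s=read_state();M=R.from_quat(s["ee_rot"]).as_matrix();p=np.array(s["position"]);print(p,s["contact_force"])
for c in ((538.7,-77.7,208),): print((M.T@(np.array(c)-p)/1000).round(4))
E
```

```text
[536.34955108 -76.19940791 210.31625163] [-0.83401987  1.18600091  0.89578813]
[-0.0027 -0.0008  0.0023]
```

carry_out([
  [-0.002,0,0],
  [-0.003,0,0],
  [-0.003,0,0],
  [0.02,0,0],
  [0.025,0.005,-0.05],
  [0.03,0.01,-0.11],
  [0.04,0.03,-0.17],
  [0.04,0.04,-0.19],
], roll=[0,0,0,0,0,0,0,0], claw=[0,0,0,0,0,0,0,0])

```text
clock: 13.3
position: [508.1, -25.8, 403.3]
ee_rot: [0.142, 0.99, 0.001, 0.004]
contact_force: [-0.2, 0.3, -1.8]
gripper_width: 0.1
grasp_force: 0.0
```

carry_out([
  [0,0,0],
  [0,0,0],
  [0,0,0],
  [0,0,0],
], roll=[0,0,0,0], claw=[0,0,0,0])

```text
clock: 13.8
position: [508.0, -26.7, 397.6]
ee_rot: [0.143, 0.99, -0.0, -0.001]
contact_force: [0.2, -0.4, -0.1]
gripper_width: 0.2
grasp_force: 0.0
```

```bash
python3 - <<'E'
from h import *
p=wrist();save(p,"w4.png")
E
```

```text
(no output)
```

View pics/w4.png

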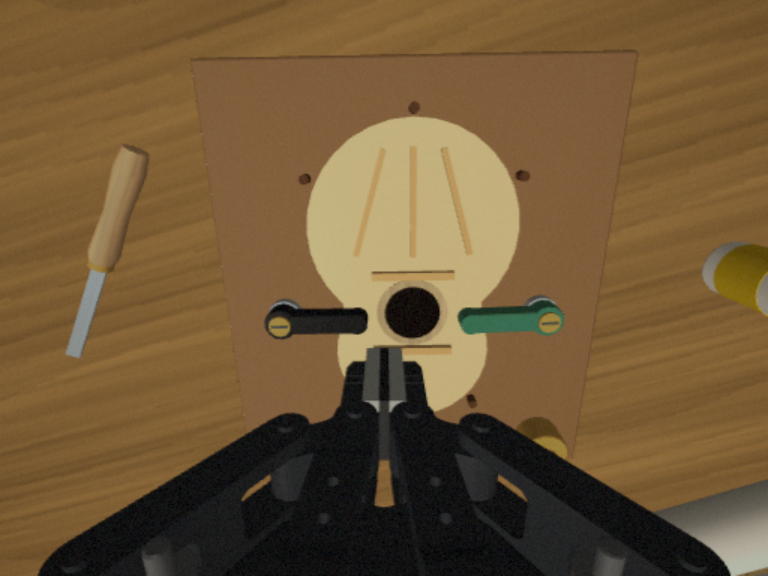

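Both arms now point squarely at the soundhole (412,313). Black runs from (279,327) to (367,321) and green from (549,323) to (460,321). The soundboard, dowels, chisel, glue bottle and weight look undisturbed, and the gripper is well above everything.

```bash
python3 -c "
from bench import *;print(job_done())"
```

```text
the job is handed in; nothing more can be done
None
```

The green and black swivel arms now point at the soundhole, with their noses over the soundboard. The last wrist picture showed no sign of anything else having moved, the arm was clear of everything, and the job was handed in at about 14 s.

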